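Take a slide rack off a safety hook and stand it in its staining dish

ROBOT

A 6-joint arm with a two-finger parallel gripper is mounted at the origin on a cart in front of the work surface, level with it; the furniture and walls round the work are solid. World frame = base frame: x ahead of the robot, y to its left, z up, the work surface at z = 0. Lengths are in m, angles in rad, forces in N, time in s.
With the tool pointing down it reaches from about 0.375 to 0.975 m from the base axis. Payload 3.8 kg.
Tool frame: the origin (TCP) lies at the very end of the fingers, on their centre line; the grasp point (between the pads) lies 19 mm behind it; z points along the fingers, y is the direction in which the jaws open and shut (so a half turn about z gives the same grasp; the last joint's range is limited). The gripper opens to 85 mm and grips with 20 to 120 N. Pads are 22 mm wide; open, the fingers measure 114 mm over their backs; the gripper's body (76 mm by 85 mm) begins 54 mm behind the grasp point. The pads swing forward as they close: fully open they stand 13 mm farther back than shut.
Start: joints at [1.092, 0.264, 1.604, -0, 1.274, -0.037], TCP at [0.289, 0.61, 0.231] pointing down, gripper open.
Joint ranges: [-2.63, 2.63], [-0.94, 2.18], [0.31, 2.57], [-1.31, 4.45], [0, 2.66], [-2.55, 2.55]. Speed limits (rad/s): [2.57, 2.57, 3.14, 3.14, 3.14, 3.14].

INTERFACE

Orientations are given as a rotation vector (axis times angle).
In Python, from workcell import status, read_camera, camera_info, order gives the robot as it stands.
- The arm moves only by the tool move_arm, never from a script. Its argument "deltas" is a list of rows, each a list of 3 entries, a list of its own where there are three numbers: the turn, a rotation vector about the world's x, y, z as a fraction of full scale, then the shift along the world's x, y, z as a fraction of full scale, then the closure, from -1 (fully open) to 1 (shut), so that 0 is half open. A call has 1 to 20 rows; each row is the pose to reach, as a shift and turn from the pose commanded when the call began; what a row does not reach only later rows make up. Full scale, the value 1, is 0.1 m for a shift and pi/2 rad for a turn. A row lasts 1/8 s, in which the tool goes at most 62.5 mm and 10.7 degrees, less where a joint would pass 70% of its speed; a pose out of reach is approached as far as the arm can. A call with a number of a shift or a turn outside -1 to 1 is refused whole. A call with a gripper value outside its range is refused whole. The fingers move at their own pace and stop on an object; "grip_force" is the grip in N (left out, the last holds). Time passes only in rows, so rows that repeat a pose let the fingers close. It gives the time, the measured TCP pose, the force and the opening at its end, in the units of the state.
- status.read_state(): the state, without advancing time (a new reading comes with each control period).
- read_camera(name): name is "scene" or "top"; returns (picture, depth): 420x560x3 uint8, red, green, blue; 420x560 float32, m along the optical axis (not along the pixel's ray), 0 where there is no reading.
- camera_info(name): a dict with "K" (3x3 intrinsics, pixels), "R" (3x3) and "t" (3): a world point X has camera coordinates R X + t. Camera axes: x right, y down, z forward; pixel columns grow to the right and rows downward; lengths in m; the calibration is good to about 2 mm. A picture is of the moment at which its call begins. camera_info takes no time and is no camera call.
- order.finish_job(): hands the job in, once; it reports no verdict.
The state is a dict: "time": time; "q": joint angles; "joint_vel": joint speeds; "joint_torque": joint torques, N m; "tool_pos": TCP position; "tcp_rot": TCP orientation; "wrist_force": force on the tool from outside, world axes, zero at the start; "torque": the same for the moment, N m; "width": opening from 0.0 (shut) to 1.0 (fully open).
Only numpy, scipy, OpenCV 4.12 (cv2) and the standard library are available. Lean on these libraries where they do the work, as an engineer would, in place of code of your own. Each camera call takes 0.05 s, during which the arm holds its last target. There are 200 camera calls.

TASK

The slide rack hangs by its handle on the drip stand's safety hook. Grip the handle, push it back against the hook's sprung keeper until it clears the hook's lip, lift the rack off the hook and draw it away so that the keeper snaps shut; do not wrench it against the hook. Then lower the rack, upright and without dropping it, into the long staining dish until it stands on the dish's floor, let go, and leave the other things on the bench undisturbed.

Things in the scene. Friction and masses are not known exactly. Their poses are not given: they have to be found in the camera images.
- hook_stand: fixed drip stand: base 160 x 110 mm (x -115 to +45), post 20 x 20 mm at the origin, 248 mm high; a flat steel hook arm 12 mm wide (y) reaches from the post along the stand's -x, its top at z 225.5 mm, underside 213.5 mm. Origin: underside, below the post's axis.
- hook_seat (a point): nominal axis of the handle bar hanging in the hook's pocket, mid arm, at (-75, 0, 230) mm of the stand; axes as the stand's. The bar has 3.5 mm of play to the nose in front and to the keeper behind.
- hook_lip (a point): rear end of the lip that overhangs the pocket from the hook's upturned nose, underside edge, at (-67, 0, 239) mm of the stand. Nose: x -91 to -83 mm, top 246 mm. The lip stops a straight lift: the bar's axis must first be at x > -62.5 mm (12.5 mm or more behind the seat; 17 is good).
- keeper (a joint): sprung keeper, aluminium fork 20 mm wide (y) behind the pocket, shut against the lip's end (front face x -67 mm of the stand). 0 = shut; grows in rad as its top (z 260 mm) swings back to the post, stop 0.9. Hinge pin along y at (-59, 0, 202) mm, lug down to z 195. 2 N at bar height starts it, 4 to 5 N holds the bar 17 mm behind the seat (about 0.45). Springs shut by itself.
- slide_rack: steel rack of glass slides with a rigid wire handle, about 0.2 kg. Origin: centre of its underside, z up; 133 mm long along its y (over the handle's legs), 40 mm wide along x; slides reach 70 mm up. It hangs with its y along the stand's y within 0.05 rad. Once unhooked, draw it off along the stand's -x, 80 mm or more, with the bar 22 to 45 mm above the seat (the slides pass under the hook).
- rack_bar (a point): middle of the handle's level bar, 165 mm above the rack's underside; axes as the rack's. The handle is an upside-down U of 9 mm round wire: bar along y, straight from y -52 to +52 mm, legs at y -62 and +62 mm. Middle hangs within 8 mm of the seat. Grip the bar beside the hook, some 33 mm from its middle, fingers closing along the rack's x.
- long_dish: white open staining dish, fixed, the longer of the two: 158 mm along its y, 64 mm along x, 70 mm high, walls and floor 5 mm (inside 148 x 54 mm), ears under the rim at both ends, 11 mm out. Origin: centre of its underside. The rack goes in lengthwise, either way round, its underside then 5 mm above this origin.
- short_dish: white open staining dish, fixed, only 104 mm along its y, otherwise as the long one; too short for the rack. The two dishes may have changed places. Origin: centre of its underside.
- bench_timer: loose white timer 56 x 62 x 18 mm, bystander; origin under its centre
- pen: loose capped marker pen 139 mm long, bystander; origin under its centre
- petri: loose petri dish 69 mm wide, 15 mm high, bystander; origin under its centre
- dropper_a: loose white dropper bottle 35 mm wide, 88 mm high, bystander; origin under its centre
- dropper_b: loose brown dropper bottle 35 mm wide, 88 mm high, bystander; origin under its centre
There are look-alikes about, which are no part of the job. What is shaped like the long_dish but red is not meant. Of the things that look like the slide_rack, the largest one is meant.

How it is judged:
By the outcome, as a careful person would: the job done as asked, in the order asked, and still so for the second after the job is handed in, with the robot touching nothing.
It also fails if it takes over 46 s, if anything falls off the work surface, if the arm or the gripper's body presses on something with over 40 N, if the wrist force passes 120 N, or if a joint passes its speed limit or range.

## Working session

There is one attempt and no reset: what is moved stays moved. The work goes in short steps, Python scripts to look and compute and a tool call to move; the robot and the scene stay as the last step left them, time stands still between calls to the robot, and variables do not carry over. Pictures are saved under pics/ and viewed, about 8 in all and at most 12, crops included, and the job is handed in when it is done.

Besides the shell and the picture viewer there is one more tool, called after "Emit:" as name([rows], argument=value, ...), one row to a line, values as JSON. move_arm: Moves the arm, as the interface text tells. Its arguments: {"type":"object","properties":{"deltas":{"type":"array","items":{"type":"array"}},"grip_force":{"type":"number"}},"required":["deltas"]}

```bash
mkdir -p pics; ls
cat > h.py <<'E'
import numpy as np, cv2
from workcell import status, read_camera, camera_info, order
def cam(n):
    p,d=read_camera(n); i=camera_info(n)
    return p,d,np.array(i["K"]),np.array(i["R"]),np.array(i["t"]).ravel()
def cloud(d,K,R,t):
    v,u=np.mgrid[:d.shape[0],:d.shape[1]]
    c=np.stack([(u-K[0,2])/K[0,0]*d,(v-K[1,2])/K[1,1]*d,d],-1)
    return (c-t)@R
def save(n,p): cv2.imwrite(n,p[:,:,::-1])
E
python3 - <<'E'
from h import *
for n in("scene","top"):
    p,d,K,R,t=cam(n); save(f"pics/{n}0.png",p); np.savez(n+"0.npz",p=p,d=d,K=K,R=R,t=t)
    print(n,K.tolist(),"pos",(-R.T@t).round(3),R.round(2).tolist(),(d>0).mean())
print(status.read_state())
E
```

```text
pics
scene [[387.953484094867, 0.0, 276.598025655089], [0.0, 387.953484094867, 210.60227331728458], [0.0, 0.0, 1.0]] pos [-0.018 -0.072  1.202] [[0.11, -0.99, 0.0], [-0.86, -0.1, -0.51], [0.5, 0.05, -0.86]] 0.9960289115646258
top [[439.73830896332584, 0.0, 286.9190375781091], [0.0, 439.73830896332584, 211.28797857356776], [0.0, 0.0, 1.0]] pos [0.266 0.008 1.565] [[-0.07, -1.0, 0.0], [-0.97, 0.07, -0.22], [0.21, -0.02, -0.98]] 0.9961522108843538
{'time': 0.1, 'q': array([ 1.09209913e+00,  2.64673643e-01,  1.60523888e+00,  4.03952084e-05,
        1.27372156e+00, -3.69127222e-02]), 'joint_vel': array([ 0.00070417, -0.00118375, -0.00273068, -0.0012985 , -0.00050904,
       -0.00089717]), 'joint_torque': array([-5.64084294e-04, -5.16706002e+01, -3.68591416e+01, -2.49804862e-04,
        6.33476826e-03,  1.39945953e-05]), 'tool_pos': array([0.28828854, 0.60960264, 0.23008857]), 'tcp_rot': array([-0.68821943, -3.0647095 ,  0.00308468]), 'wrist_force': array([ 0.5108863 ,  0.98919478, -0.16967111]), 'torque': array([ 0.0071497 , -0.02264549,  0.04762141]), 'width': 0.9996915654349267}
```

View pics/scene0.png

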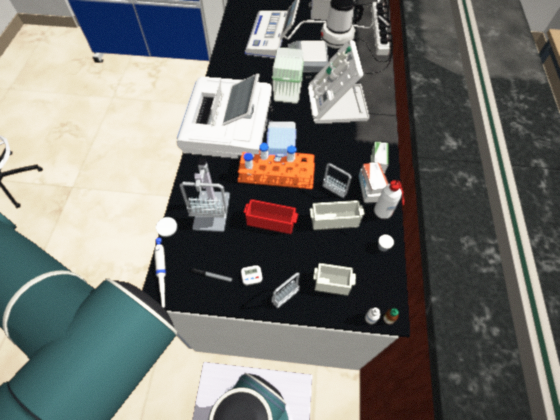

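View pics/top0.png

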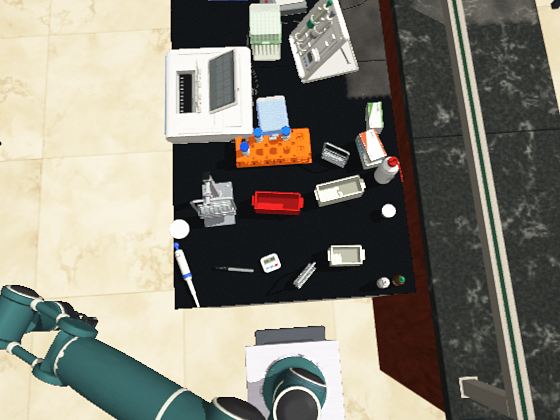

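The scene view shows the rack hanging on the stand at about (205,200), the long white dish at (337,215), the short one at (334,280), and the red look-alike dish at (270,217). The top view agrees: rack at (213,205), long dish at (340,190).

Run:
```python
from h import *
ims=[]
for n,(u0,v0,w,h) in {"scene":(165,150,75,90),"top":(180,165,75,90)}.items():
    z=np.load(n+"0.npz"); p=z["p"]; ims.append(cv2.resize(p[v0:v0+h,u0:u0+w],None,fx=5,fy=5,interpolation=cv2.INTER_CUBIC))
    X=cloud(z["d"],z["K"],z["R"],z["t"]); S=X[v0:v0+h,u0:u0+w]
    print(n)
    for a,b in((-.01,.01),(.01,.035),(.05,.09),(.15,.18),(.19,.206),(.21,.235),(.236,.27)):
        m=(S[...,2]>a)&(S[...,2]<b)&(np.ptp(p[v0:v0+h,u0:u0+w].astype(int),axis=-1)<60)&(p[v0:v0+h,u0:u0+w].mean(-1)>60)
        q=S[m]
        if len(q): print(a,b,len(q),np.percentile(q,[2,50,98],axis=0).round(3).tolist())
    # dishes: white pixels z .06-.08 
    hsv=cv2.cvtColor(p,cv2.COLOR_RGB2HSV)
    m=((hsv[...,1]<60)&(hsv[...,2]>110)&(X[...,2]>.05)&(X[...,2]<.08)&(X[...,1]<0.05)&(X[...,0]<.85)&(X[...,0]>.3)).astype(np.uint8)
    k,l,s,c=cv2.connectedComponentsWithStats(m)
    for i in range(1,k):
        if s[i,4]>60:
            q=X[l==i]; r=cv2.minAreaRect(q[:,:2].astype(np.float32)*1000); print("comp",s[i].tolist(),r,np.median(q[:,2]).round(3))
save("pics/crop0.png",np.hstack(ims))
```

```text
scene
-0.01 0.01 653 [[0.551, 0.178, -0.004], [0.691, 0.27, 0.004], [0.905, 0.401, 0.01]]
0.01 0.035 736 [[0.547, 0.181, 0.01], [0.616, 0.262, 0.014], [0.899, 0.383, 0.032]]
0.05 0.09 397 [[0.594, 0.168, 0.051], [0.614, 0.227, 0.07], [0.893, 0.286, 0.089]]
0.15 0.18 67 [[0.607, 0.162, 0.151], [0.68, 0.231, 0.165], [0.695, 0.292, 0.179]]
0.19 0.206 29 [[0.606, 0.162, 0.191], [0.619, 0.227, 0.198], [0.683, 0.291, 0.205]]
0.21 0.235 194 [[0.6, 0.162, 0.212], [0.618, 0.229, 0.229], [0.687, 0.288, 0.235]]
0.236 0.27 110 [[0.599, 0.216, 0.236], [0.623, 0.232, 0.246], [0.682, 0.268, 0.263]]
comp [363, 169, 19, 26, 113] ((798.6796875, -311.5145568847656), (102.7247085571289, 35.019649505615234), 38.47148132324219) 0.065
comp [377, 198, 19, 14, 90] ((704.5643920898438, -365.716064453125), (64.71756744384766, 24.82269287109375), 58.11995315551758) 0.066
comp [310, 201, 54, 22, 492] ((667.7967529296875, -204.15609741210938), (68.55731964111328, 179.5054168701172), 9.876623153686523) 0.065
comp [314, 264, 41, 26, 392] ((433.2723693847656, -204.03640747070312), (125.49698638916016, 66.23091125488
[... 461 characters left out ...]
, 0.226, 0.166], [0.692, 0.286, 0.179]]
0.19 0.206 13 [[0.606, 0.161, 0.192], [0.614, 0.224, 0.201], [0.677, 0.287, 0.205]]
0.21 0.235 164 [[0.599, 0.161, 0.214], [0.618, 0.228, 0.228], [0.681, 0.282, 0.235]]
0.236 0.27 87 [[0.597, 0.187, 0.237], [0.617, 0.23, 0.246], [0.68, 0.266, 0.263]]
comp [362, 144, 23, 20, 79] ((780.6504516601562, -330.2737121582031), (91.59528350830078, 46.30881118774414), 56.3445930480957) 0.065
comp [314, 175, 51, 29, 333] ((664.7536010742188, -207.0576934814453), (66.63093566894531, 179.03952026367188), 10.260588645935059) 0.066
comp [328, 245, 36, 20, 215] ((430.1233825683594, -206.99241638183594), (121.66223907470703, 64.32925415039062), 88.23369598388672) 0.067
```

View pics/crop0.png

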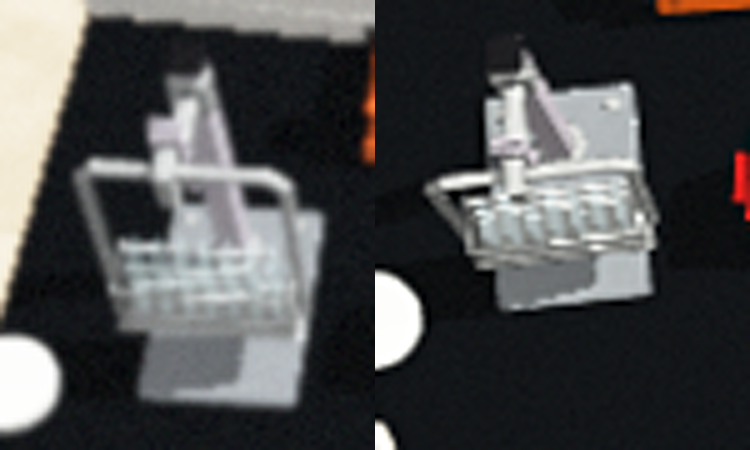

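Run:
```python
from h import *
for n,(u0,v0,w,h) in {"scene":(165,150,75,90),"top":(180,165,75,90)}.items():
    z=np.load(n+"0.npz"); p=z["p"]; X=cloud(z["d"],z["K"],z["R"],z["t"]); S=X[v0:v0+h,u0:u0+w]
    P=p[v0:v0+h,u0:u0+w].astype(int)
    q=S[(S[...,2]>.222)&(S[...,2]<.24)&(S[...,0]<.66)]
    q=q[(np.abs(q[:,0]-.618)<.015)]
    print(n,"bar pts",len(q))
    c=np.polyfit(q[:,1],q[:,0],1)
    for _ in range(3):
        r=q[:,0]-np.polyval(c,q[:,1]); g=q[np.abs(r)<.006]; c=np.polyfit(g[:,1],g[:,0],1)
    print("slope dx/dy",c[0].round(3),"y range",g[:,1].min().round(3),g[:,1].max().round(3),"x mid",np.polyval(c,g[:,1].mean()).round(4),"z",np.percentile(g[:,2],[5,50,95]).round(4))
    for a in np.arange(.16,.295,.012):
        k=q[np.abs(q[:,1]-a)<.006]
        if len(k): print(a.round(3),len(k),k.mean(0).round(4),k[:,2].max().round(4))
    # arm/post
    for lo,hi in((.22,.23),(.236,.252),(.252,.27)):
        k=S[(S[...,2]>lo)&(S[...,2]<hi)&(np.abs(S[...,1]-.24)<.05)]
        print(lo,hi,"\n",k[np.argsort(k[:,0])][::6].round(3).tolist())
    m=((S[...,2]>.005)&(S[...,2]<.022)&(P.mean(-1)>45)&(S[...,0]<.75)).astype(np.uint8)
    k,l,s,c=cv2.connectedComponentsWithStats(m); i=1+s[1:,4].argmax(); q=S[l==i]
    print("base",cv2.minAreaRect(q[:,:2].astype(np.float32)*1000),np.median(q[:,2]))
```

```text
scene bar pts 127
slope dx/dy -0.061 y range 0.162 0.289 x mid 0.6145 z [0.2258 0.2329 0.2377]
0.16 5 [0.6178 0.1637 0.2237] 0.2262
0.172 12 [0.6184 0.1722 0.2298] 0.2336
0.184 13 [0.6161 0.184  0.2325] 0.2363
0.196 11 [0.6155 0.1959 0.233 ] 0.2356
0.208 12 [0.6167 0.2079 0.2331] 0.2353
0.22 18 [0.6185 0.2212 0.2346] 0.2391
0.232 11 [0.6139 0.2279 0.2292] 0.2364
0.244 7 [0.6126 0.2462 0.2336] 0.238
0.256 11 [0.6134 0.256  0.2341] 0.2387
0.268 12 [0.612  0.2678 0.2356] 0.24
0.28 12 [0.6107 0.28   0.2319] 0.2371
0.292 3 [0.6107 0.2879 0.2289] 0.2311
0.22 0.23 
 [[0.599, 0.235, 0.223], [0.601, 0.227, 0.22], [0.609, 0.282, 0.228], [0.613, 0.25, 0.226], [0.625, 0.227, 0.228], [0.649, 0.229, 0.227], [0.657, 0.231, 0.225], [0.663, 0.23, 0.223], [0.668, 0.24, 0.225], [0.674, 0.229, 0.223], [0.676, 0.245, 0.228], [0.68, 0.224, 0.221]]
0.236 0.252 
 [[0.598, 0.229, 0.241], [0.6, 0.227, 0.25], [0.603, 0.238, 0.248], [0.607, 0.235, 0.248], [0.612, 0.228, 0.243], [0.613, 0.245, 0.238], [0.614, 0.266, 0.238], [0.617, 0.224, 0.236], [0.621, 0.227, 0.245], [0.623, 0.229, 0.252], [0.625, 0.236, 0.249
[... 1306 characters left out ...]
 [0.695, 0.224, 0.226]]
0.236 0.252 
 [[0.597, 0.225, 0.238], [0.6, 0.224, 0.241], [0.605, 0.23, 0.246], [0.607, 0.226, 0.249], [0.611, 0.226, 0.246], [0.613, 0.23, 0.24], [0.616, 0.236, 0.244], [0.62, 0.234, 0.251], [0.622, 0.221, 0.239], [0.675, 0.242, 0.251], [0.678, 0.227, 0.249], [0.68, 0.24, 0.245], [0.683, 0.224, 0.245], [0.685, 0.221, 0.245], [0.689, 0.239, 0.249], [0.692, 0.23, 0.248], [0.696, 0.23, 0.246], [0.697, 0.243, 0.243]]
0.252 0.27 
 [[0.607, 0.228, 0.252], [0.623, 0.226, 0.261], [0.626, 0.24, 0.255], [0.627, 0.233, 0.259], [0.687, 0.235, 0.252]]
base ((589.9398193359375, 227.14804077148438), (34.684566497802734, 112.59934997558594), 1.7150213718414307) 0.010299342373011453
```

Emit:
move_arm([
  [[0,0,-0.07],[0.33,-0.42,0.35],-1],
  [[0,0,-0.14],[0.65,-0.84,0.7],-1],
  [[0,0,-0.14],[0.65,-0.84,0.7],-1],
], grip_force=100)

```text
time: 0.48
tool_pos: [0.3566, 0.5252, 0.3052]
tcp_rot: [1.026, 2.967, 0.008]
wrist_force: [0.2, 1.3, 0.3]
width: 1.003
```

Emit:
move_arm([
  [[0,0,-0.07],[0.33,-0.42,0],-1],
  [[0,0,-0.14],[0.65,-0.84,0],-1],
  [[0,0,-0.14],[0.65,-0.84,0],-1],
])

```text
time: 0.85
tool_pos: [0.4197, 0.4399, 0.2999]
tcp_rot: [-1.345, -2.839, 0.003]
wrist_force: [0.3, 0.9, -0.2]
width: 0.998
```

Emit:
move_arm([
  [[0,0,-0.07],[0.33,-0.42,0],-1],
  [[0,0,-0.14],[0.65,-0.84,0],-1],
  [[0,0,-0.14],[0.65,-0.84,0],-1],
])

```text
time: 1.23
tool_pos: [0.4845, 0.3567, 0.3001]
tcp_rot: [-1.647, -2.675, 0.002]
wrist_force: [0.1, 0.5, -0.4]
width: 1.004
```

Emit:
move_arm([
  [[0,0,-0.07],[0.33,-0.42,0],-1],
  [[0,0,-0.14],[0.65,-0.84,0],-1],
  [[0,0,-0.14],[0.65,-0.84,0],-1],
])

```text
time: 1.6
tool_pos: [0.5493, 0.2734, 0.3002]
tcp_rot: [-1.929, -2.478, 0.002]
wrist_force: [0.4, 0.4, -1.0]
width: 1.001
```

Emit:
move_arm([
  [[0,0,-0.07],[0.33,-0.42,0],-1],
  [[0,0,-0.124],[0.65,-0.8,0],-1],
  [[0,0,-0.124],[0.65,-0.8,0],-1],
  [[0,0,-0.124],[0.65,-0.8,0],-1],
])

```text
time: 2.1
tool_pos: [0.6126, 0.1962, 0.3006]
tcp_rot: [-2.156, -2.283, 0.001]
wrist_force: [-0.7, -0.4, -0.5]
width: 0.997
```

Emit:
move_arm([
  [[0,0,0],[0.03,-0.04,-0.4],-1],
  [[0,0,0],[0.03,-0.04,-0.7],-1],
  [[0,0,0],[0.03,-0.04,-0.895],-1],
  [[0,0,0],[0.03,-0.04,-0.895],-1],
  [[0,0,0],[0.03,-0.04,-0.895],-1],
])

```text
time: 2.72
tool_pos: [0.6172, 0.1911, 0.2132]
tcp_rot: [2.158, 2.282, 0.003]
wrist_force: [-0.1, 1.3, 0.5]
width: 1.0
```

Emit:
move_arm([
  [[0,0,0],[0,0,0],0.3],
  [[0,0,0],[0,0,0],0.5],
  [[0,0,0],[0,0,0],0.6],
  [[0,0,0],[0,0,0],0.6],
])

```text
time: 3.22
tool_pos: [0.6167, 0.1901, 0.2119]
tcp_rot: [2.16, 2.281, 0.0]
wrist_force: [-0.2, 0.4, -0.2]
width: 0.202
```

Run:
```python
from h import *
ims=[]
for n,(u0,v0,w,h) in {"scene":(150,130,100,110),"top":(170,140,100,110)}.items():
    p,d,*_=cam(n); ims.append(cv2.resize(p[v0:v0+h,u0:u0+w],None,fx=4,fy=4,interpolation=cv2.INTER_CUBIC))
save("pics/grip1.png",np.hstack(ims))
```

```text
(no output)
```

View pics/grip1.png

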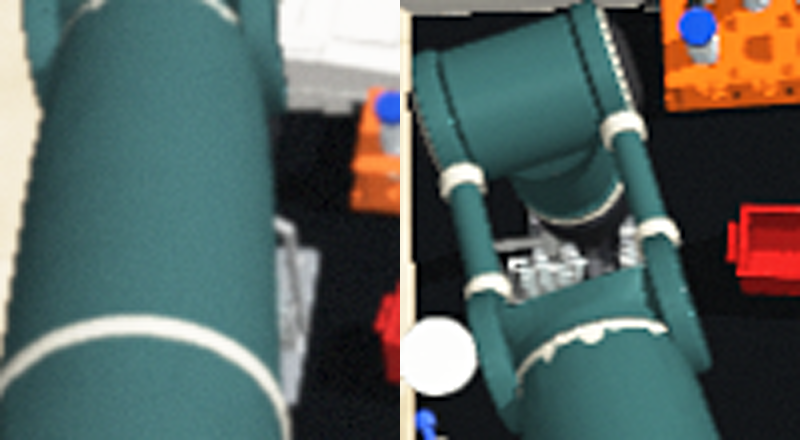

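The arm hides the rack from both cameras at this pose (only a leg at about (285,240) in the left panel), so I go by force and width.

Emit:
move_arm([
  [[0,0,0],[0,0,0],0.8],
  [[0,0,0],[0,0,0],0.9],
  [[0,0,0],[0,0,0],1],
  [[0,0,0],[0,0,0],1],
  [[0,0,0],[0,0,0],1],
])

```text
time: 3.95
tool_pos: [0.6165, 0.1902, 0.2118]
tcp_rot: [-2.16, -2.281, 0.0]
wrist_force: [-1.2, 0.1, 1.3]
width: 0.066
```

Emit:
move_arm([
  [[0,0,0],[0,0,0],1],
  [[0,0,0],[0,0,0],1],
  [[0,0,0],[0,0,0],1],
])

```text
time: 4.32
tool_pos: [0.6166, 0.1902, 0.2118]
tcp_rot: [-2.16, -2.281, 0.0]
wrist_force: [-1.2, -1.1, 2.4]
width: 0.067
```

Emit:
move_arm([
  [[0,0,0],[0,0,0.015],1],
  [[0,0,0],[0.03,0,0.015],1],
  [[0,0,0],[0.06,0,0.015],1],
  [[0,0,0],[0.09,0,0.015],1],
])

```text
time: 4.82
tool_pos: [0.6252, 0.1903, 0.2128]
tcp_rot: [-2.159, -2.28, 0.002]
wrist_force: [-3.5, 1.4, -1.0]
width: 0.067
```

Emit:
move_arm([
  [[0,0,0],[0.03,0,0],1],
  [[0,0,0],[0.06,0,0],1],
  [[0,0,0],[0.09,0.005,0],1],
  [[0,0,0],[0.09,0.005,0],1],
  [[0,0,0],[0.09,0.005,0],1],
])

```text
time: 5.45
tool_pos: [0.6344, 0.1905, 0.2132]
tcp_rot: [-2.16, -2.281, 0.001]
wrist_force: [-4.6, -0.7, -2.0]
width: 0.064
```

Emit:
move_arm([
  [[0,0,0],[0,0,0.05],1],
  [[0,0,0],[0,0,0.1],1],
  [[0,0,0],[0,0,0.15],1],
  [[0,0,0],[0,0,0.2],1],
])

```text
time: 5.95
tool_pos: [0.6351, 0.1908, 0.2341]
tcp_rot: [2.159, 2.281, 0.002]
wrist_force: [-2.0, 0.1, -2.7]
width: 0.069
```

Emit:
move_arm([
  [[0,0,0],[0,0,0.06],1],
  [[0,0,0],[0,0,0.12],1],
  [[0,0,0],[0,0,0.18],1],
  [[0,0,0],[0,0,0.18],1],
  [[0,0,0],[0,0,0.18],1],
])

```text
time: 6.58
tool_pos: [0.6348, 0.1907, 0.2513]
tcp_rot: [2.16, 2.281, 0.0]
wrist_force: [-0.1, -0.5, -3.1]
width: 0.065
```

Emit:
move_arm([
  [[0,0,0],[-0.05,0,0],1],
  [[0,0,0],[-0.15,-0.01,0],1],
  [[0,0,0],[-0.25,-0.01,0],1],
  [[0,0,0],[-0.35,-0.02,0],1],
])

```text
time: 7.08
tool_pos: [0.5986, 0.1887, 0.2513]
tcp_rot: [-2.16, -2.281, 0.0]
wrist_force: [1.2, 0.3, -2.6]
width: 0.067
```

Emit:
move_arm([
  [[0,0,0],[-0.2,-0.01,0],1],
  [[0,0,0],[-0.4,-0.02,0],1],
  [[0,0,0],[-0.6,-0.03,0],1],
  [[0,0,0],[-0.8,-0.04,0],1],
  [[0,0,0],[-0.95,-0.05,0],1],
  [[0,0,0],[-0.95,-0.05,0],1],
  [[0,0,0],[-0.95,-0.05,0],1],
])

```text
time: 7.95
tool_pos: [0.5051, 0.1838, 0.2516]
tcp_rot: [2.16, 2.281, 0.002]
wrist_force: [0.3, -0.3, -2.4]
width: 0.065
```

Run:
```python
from h import *
ims=[]
for n,(u0,v0,w,h) in {"scene":(140,140,130,140),"top":(160,150,130,140)}.items():
    p,d,K,R,t=cam(n); np.savez(n+"1.npz",p=p,d=d,K=K,R=R,t=t); ims.append(cv2.resize(p[v0:v0+h,u0:u0+w],None,fx=3,fy=3,interpolation=cv2.INTER_CUBIC))
save("pics/free1.png",np.hstack(ims)); print(status.read_state()["wrist_force"],status.read_state()["torque"])
```

```text
[ 0.19079014 -0.13173015 -2.13018701] [-0.11331206 -0.01219723  0.02140004]
```

View pics/free1.png

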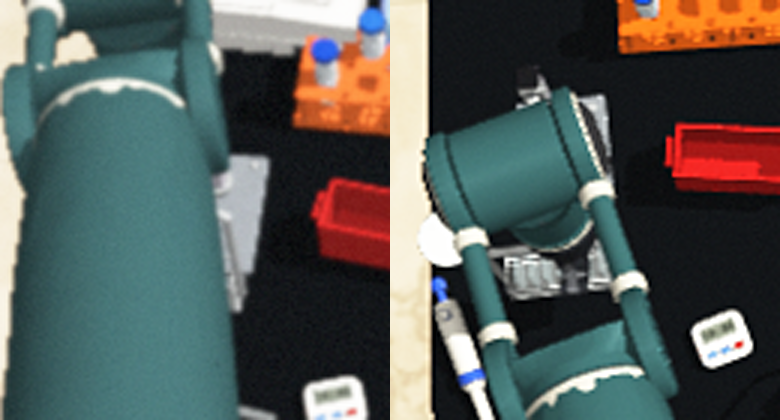

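The rack is in the grip clear of the hook, visible between the links at about (545,275) in the right panel, with the timer undisturbed. Next it goes over to the dish, raised.

Emit:
move_arm([
  [[0,0,0],[0.05,-0.2,0.1],1],
  [[0,0,0.01],[0.15,-0.5,0.2],1],
  [[0,0,0.015],[0.3,-0.85,0.3],1],
])

```text
time: 8.43
tool_pos: [0.5353, 0.0982, 0.2815]
tcp_rot: [-2.131, -2.308, -0.0]
wrist_force: [0.5, 0.1, -2.4]
width: 0.066
```

Emit:
move_arm([
  [[0,0,0],[0.1,-0.3,0],1],
  [[0,0,0.01],[0.2,-0.6,0],1],
  [[0,0,0.02],[0.3,-0.9,0],1],
])

```text
time: 8.8
tool_pos: [0.5655, 0.0074, 0.2811]
tcp_rot: [2.096, 2.34, 0.0]
wrist_force: [0.1, 0.9, -2.7]
width: 0.066
```

Emit:
move_arm([
  [[0,0,0],[0.1,-0.3,0],1],
  [[0,0,0.01],[0.2,-0.6,0],1],
  [[0,0,0.02],[0.3,-0.9,0],1],
])

```text
time: 9.18
tool_pos: [0.5955, -0.0827, 0.281]
tcp_rot: [-2.059, -2.373, -0.0]
wrist_force: [0.7, -0.1, -2.6]
width: 0.065
```

Emit:
move_arm([
  [[0,0,0],[0.1,-0.3,0],1],
  [[0,0,0.01],[0.2,-0.6,0],1],
  [[0,0,0.02],[0.3,-0.9,0],1],
])

```text
time: 9.55
tool_pos: [0.6254, -0.1727, 0.2808]
tcp_rot: [-2.022, -2.404, 0.0]
wrist_force: [-0.2, -0.1, -1.1]
width: 0.063
```

Emit:
move_arm([
  [[0,0,0],[0.15,-0.25,0],1],
  [[0,0,0],[0.3,-0.5,0],1],
  [[0,0,0],[0.45,-0.7,0],1],
  [[0,0,0],[0.47,-0.7,0],1],
  [[0,0,0],[0.47,-0.7,0],1],
])

```text
time: 10.18
tool_pos: [0.6716, -0.241, 0.2806]
tcp_rot: [-2.021, -2.403, -0.0]
wrist_force: [-0.1, 0.3, -2.1]
width: 0.067
```

Run:
```python
from h import *
ims=[]
for n,(u0,v0,w,h) in {"scene":(285,130,130,140),"top":(290,120,130,140)}.items():
    p,d,K,R,t=cam(n); np.savez(n+"2.npz",p=p,d=d,K=K,R=R,t=t); ims.append(cv2.resize(p[v0:v0+h,u0:u0+w],None,fx=3,fy=3,interpolation=cv2.INTER_CUBIC))
save("pics/dish1.png",np.hstack(ims)); s=status.read_state(); print(s["tool_pos"],s["wrist_force"],s["torque"],s["q"])
```

```text
[ 0.671356   -0.24052473  0.28109181] [-1.0091748   0.17895075 -1.47049603] [-0.07230403 -0.02573239 -0.00942901] [-3.79066858e-01  3.12844764e-01  1.45128164e+00  2.57358643e-04
  1.37820073e+00 -5.52078248e-01]
```

View pics/dish1.png

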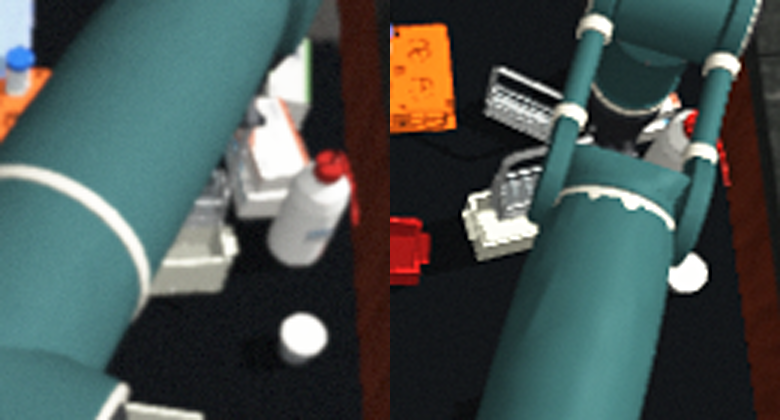

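Run:
```python
from h import *
c,s=np.cos(.174),np.sin(.174)
for n in("scene","top"):
    z=np.load(n+"2.npz"); X=cloud(z["d"],z["K"],z["R"],z["t"]).reshape(-1,3); P=z["p"].reshape(-1,3).astype(int)
    m=(np.ptp(P,axis=1)<50)&(X[:,2]>.0)&(X[:,2]<.32)
    D=X-np.array([.667,-.206,0]); L=np.stack([D[:,0]*c+D[:,1]*s,-D[:,0]*s+D[:,1]*c,X[:,2]],1)
    m&=(np.abs(L[:,0])<.06)&(np.abs(L[:,1])<.1); L=L[m]
    print(n)
    for a,b in((.01,.05),(.055,.08),(.1,.125),(.125,.16),(.16,.195),(.195,.22),(.22,.25),(.25,.28),(.28,.32)):
        q=L[(L[:,2]>a)&(L[:,2]<b)]
        if len(q)>2: print(a,b,len(q),np.percentile(q,[3,50,97],axis=0).round(3).tolist())
z=np.load("scene0.npz"); X=cloud(z["d"],z["K"],z["R"],z["t"]).reshape(-1,3)
q=X[(X[:,2]>.12)&(np.hypot(X[:,0]-.673,X[:,1]+.24)<.2)]; print(len(q), q[::15].round(2).tolist())
```

```text
scene
0.01 0.05 220 [[-0.032, -0.074, 0.011], [-0.029, -0.049, 0.029], [0.032, 0.002, 0.048]]
0.055 0.08 128 [[-0.031, -0.087, 0.056], [-0.027, -0.064, 0.065], [0.016, -0.003, 0.073]]
0.125 0.16 92 [[-0.022, -0.054, 0.132], [-0.015, -0.04, 0.139], [0.007, -0.019, 0.158]]
0.16 0.195 84 [[-0.021, -0.059, 0.161], [-0.006, -0.051, 0.179], [0.015, -0.026, 0.194]]
0.195 0.22 22 [[-0.012, -0.063, 0.196], [-0.003, -0.056, 0.203], [0.004, -0.04, 0.216]]
0.22 0.25 20 [[-0.006, -0.063, 0.222], [-0.004, -0.058, 0.238], [0.0, -0.055, 0.249]]
0.25 0.28 17 [[-0.004, -0.064, 0.252], [-0.003, -0.059, 0.264], [0.001, -0.056, 0.279]]
0.28 0.32 4 [[-0.013, -0.061, 0.282], [-0.004, -0.059, 0.282], [-0.002, -0.042, 0.288]]
top
0.01 0.05 70 [[-0.036, 0.017, 0.011], [-0.034, 0.057, 0.031], [0.025, 0.079, 0.048]]
0.055 0.08 114 [[-0.035, 0.021, 0.056], [-0.012, 0.075, 0.067], [0.027, 0.088, 0.075]]
0.125 0.16 84 [[-0.025, 0.018, 0.132], [-0.011, 0.047, 0.142], [0.013, 0.067, 0.159]]
0.16 0.195 83 [[-0.024, 0.017, 0.163], [-0.006, 0.047, 0.18], [0.013, 0.067, 0.193]]
0.195 0.22 30 [[-0.017, 0.017, 0.196], [-0
[... 872 characters left out ...]
 -0.38, 0.17], [0.65, -0.43, 0.27], [0.71, -0.38, 0.17], [0.65, -0.43, 0.27], [0.71, -0.37, 0.18], [0.65, -0.42, 0.27], [0.71, -0.37, 0.16], [0.64, -0.42, 0.27], [0.72, -0.36, 0.15], [0.67, -0.42, 0.23], [0.72, -0.35, 0.14], [0.72, -0.4, 0.14], [0.72, -0.35, 0.12], [0.71, -0.39, 0.15], [0.64, -0.43, 0.27], [0.71, -0.38, 0.14], [0.63, -0.42, 0.27], [0.7, -0.38, 0.14], [0.63, -0.42, 0.27], [0.7, -0.38, 0.14], [0.62, -0.42, 0.27], [0.7, -0.38, 0.14], [0.62, -0.42, 0.27], [0.7, -0.39, 0.13], [0.62, -0.43, 0.27], [0.71, -0.4, 0.12], [0.69, -0.37, 0.13], [0.62, -0.42, 0.26], [0.62, -0.42, 0.25], [0.6, -0.42, 0.27], [0.65, -0.39, 0.17], [0.59, -0.42, 0.27], [0.59, -0.42, 0.27], [0.59, -0.42, 0.25]]
```

Emit:
move_arm([
  [[0,0,0],[0.025,0,-0.15],1],
  [[0,0,0],[0.025,0,-0.3],1],
  [[0,0,0],[0.025,0,-0.45],1],
  [[0,0,0],[0.025,0,-0.55],1],
  [[0,0,0],[0.025,0,-0.55],1],
])

```text
time: 10.9
tool_pos: [0.6732, -0.241, 0.2243]
tcp_rot: [-2.02, -2.402, 0.002]
wrist_force: [0.4, -0.3, -3.0]
width: 0.067
```

Run:
```python
from h import *
ims=[]
for n,(u0,v0,w,h) in {"scene":(300,160,100,110),"top":(305,140,100,110)}.items():
    p,d,K,R,t=cam(n); ims.append(cv2.resize(p[v0:v0+h,u0:u0+w],None,fx=4,fy=4,interpolation=cv2.INTER_CUBIC))
save("pics/dish2.png",np.hstack(ims))
```

```text
(no output)
```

View pics/dish2.png

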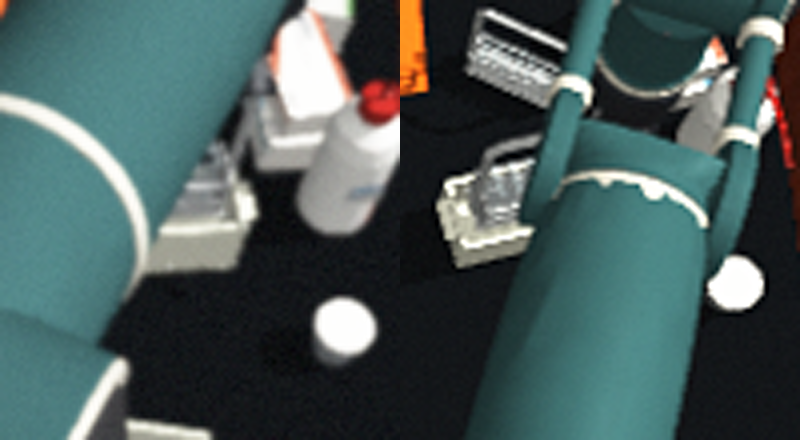

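The rack sits just above the dish rim, in line with it, with clearance at the visible left end at about (455,215) in the right panel.

Emit:
move_arm([
  [[0,0,0],[0,0,-0.06],1],
  [[0,0,0],[0,0,-0.12],1],
  [[0,0,0],[0,0,-0.18],1],
  [[0,0,0],[0,0,-0.24],1],
  [[0,0,0],[0,0,-0.24],1],
])

```text
time: 11.62
tool_pos: [0.6735, -0.2411, 0.2011]
tcp_rot: [-2.021, -2.403, 0.001]
wrist_force: [-0.1, -0.2, -2.6]
width: 0.066
```

Emit:
move_arm([
  [[0,0,0],[0,0,-0.08],1],
  [[0,0,0],[0,0,-0.16],1],
  [[0,0,0],[0,0,-0.24],1],
  [[0,0,0],[0,0,-0.32],1],
  [[0,0,0],[0,0,-0.38],1],
  [[0,0,0],[0,0,-0.38],1],
])

```text
time: 12.38
tool_pos: [0.6736, -0.2411, 0.1633]
tcp_rot: [-2.021, -2.403, 0.001]
wrist_force: [0.7, 0.3, -2.2]
width: 0.064
```

Inside with no contact. About 11 mm to go, in small steps.

Emit:
move_arm([
  [[0,0,0],[0,0,-0.03],1],
  [[0,0,0],[0,0,-0.06],1],
  [[0,0,0],[0,0,-0.085],1],
  [[0,0,0],[0,0,-0.085],1],
])

```text
time: 12.88
tool_pos: [0.6739, -0.2412, 0.1554]
tcp_rot: [-2.022, -2.404, 0.0]
wrist_force: [0.5, 0.4, -2.8]
width: 0.07
```

Emit:
move_arm([
  [[0,0,0],[0,0,-0.01],1],
  [[0,0,0],[0,0,-0.02],1],
  [[0,0,0],[0,0,-0.02],1],
])

```text
time: 13.25
tool_pos: [0.6743, -0.2414, 0.1541]
tcp_rot: [2.022, 2.404, 0.0]
wrist_force: [-0.6, 0.7, -1.7]
width: 0.065
```

Emit:
move_arm([
  [[0,0,0],[0,0,-0.01],1],
  [[0,0,0],[0,0,-0.015],1],
  [[0,0,0],[0,0,-0.015],1],
])

```text
time: 13.62
tool_pos: [0.6749, -0.2415, 0.1541]
tcp_rot: [2.021, 2.403, 0.001]
wrist_force: [-1.5, 0.5, 4.8]
width: 0.065
```

Emit:
move_arm([
  [[0,0,0],[0,0,-0.01],1],
  [[0,0,0],[0,0,-0.01],1],
  [[0,0,0],[0,0,-0.01],1],
])

```text
time: 14.0
tool_pos: [0.6754, -0.2416, 0.1541]
tcp_rot: [2.02, 2.402, 0.002]
wrist_force: [-2.1, 1.7, 8.5]
width: 0.063
```

Floor contact (8.5 N up, within 2 mm of the expected height). Let go and rise.

Emit:
move_arm([
  [[0,0,0],[0,0,0.02],0.8],
  [[0,0,0],[0,0,0.02],0.6],
  [[0,0,0],[0,0,0.02],0.3],
  [[0,0,0],[0,0,0.02],0],
  [[0,0,0],[0,0,0.02],-0.3],
  [[0,0,0],[0,0,0.02],-0.3],
  [[0,0,0],[0,0,0.02],-0.3],
])

```text
time: 14.88
tool_pos: [0.6741, -0.2413, 0.1532]
tcp_rot: [-2.022, -2.404, 0.0]
wrist_force: [0.2, 0.5, -0.1]
width: 0.653
```

Emit:
move_arm([
  [[0,0,0],[0,0,0.15],-0.3],
  [[0,0,0],[0,0,0.4],-0.3],
  [[0,0,0],[0,0,0.7],-0.3],
  [[0,0,0],[0,0,1],-0.3],
])

```text
time: 15.38
tool_pos: [0.6743, -0.2414, 0.2556]
tcp_rot: [2.021, 2.403, 0.001]
wrist_force: [-0.8, 0.3, 1.0]
width: 0.648
```

Emit:
move_arm([
  [[0,0,0],[-0.3,0.4,0.3],-0.3],
  [[0,0,0],[-0.7,0.8,0.5],-0.3],
  [[0,0,0],[-0.9,1,0.5],-0.3],
])

```text
time: 15.75
tool_pos: [0.584, -0.14, 0.3079]
tcp_rot: [2.017, 2.401, 0.005]
wrist_force: [0.6, -0.3, 0.8]
width: 0.652
```

Emit:
move_arm([
  [[0,0,0],[-0.3,0.5,0],-0.3],
  [[0,0,0],[-0.4,1,0],-0.3],
  [[0,0,0],[-0.4,1,0],-0.3],
])

```text
time: 16.12
tool_pos: [0.5435, -0.0386, 0.3052]
tcp_rot: [2.016, 2.407, 0.003]
wrist_force: [0.3, -0.0, -0.6]
width: 0.644
```

Run:
```python
from h import *
for n in("scene","top"):
    p,d,K,R,t=cam(n); np.savez(n+"9.npz",p=p,d=d,K=K,R=R,t=t); save(f"pics/{n}9.png",p)
p,q=[np.load(f+"9.npz")["p"] for f in("scene","top")]
save("pics/end.png",np.hstack([cv2.resize(a,(400,400),interpolation=cv2.INTER_CUBIC) for a in (p[140:330,160:420],q[130:310,165:420])]))
print(status.read_state()["tool_pos"],status.read_state()["time"])
```

```text
[ 0.54442611 -0.04121741  0.30463692] 16.225
```

View pics/end.png

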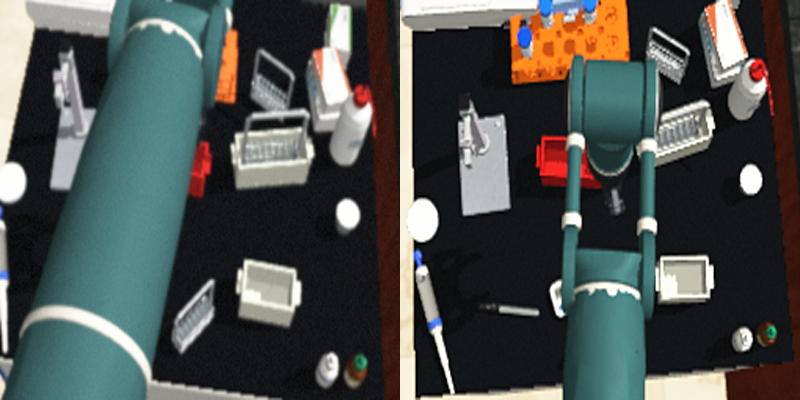

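The rack stands in the long dish (270,150 in the left panel), and the stand is empty with its keeper up (465,125 in the right panel). A quick numeric check of the bar level and keeper:

Run:
```python
from h import *
c,s=np.cos(.174),np.sin(.174)
for n in("scene","top"):
    z=np.load(n+"9.npz"); z0=np.load(n+"0.npz"); X=cloud(z["d"],z["K"],z["R"],z["t"])
    D=X-np.array([.667,-.206,0]); L=np.stack([D[...,0]*c+D[...,1]*s,-D[...,0]*s+D[...,1]*c,X[...,2]],-1)
    q=L[(L[...,2]>.155)&(L[...,2]<.19)&(abs(L[...,0])<.025)&(abs(L[...,1])<.075)]
    for a in(-.045,-.015,.015,.045):
        k=q[abs(q[:,1]-a)<.012]
        if len(k)>2: print(n,a,k.mean(0).round(4))
    print("y ext",q[:,1].min() if len(q) else 0,q[:,1].max() if len(q) else 0)
    k=X[(X[...,2]>.252)&(X[...,2]<.27)&(abs(X[...,0]-.64)<.05)&(abs(X[...,1]-.232)<.02)]; print("keeper top",len(k),k.mean(0).round(3))
    df=np.abs(z["p"].astype(int)-z0["p"]).max(-1); print("bystander diff",{m:int((df[v-8:v+8,u-8:u+8]>60).sum()) for m,(u,v) in ({"timer":(251,275),"pen":(212,275),"petri":(167,227),"dropA":(373,316),"dropB":(391,316)} if n=="scene" else {"pen":(233,268),"petri":(179,229),"dropA":(383,283),"dropB":(398,281),"timer":(270,262)}).items()})
```

```text
scene -0.045 [-0.0007 -0.0463  0.171 ]
scene -0.015 [-0.0008 -0.0147  0.1733]
scene 0.015 [-0.0008  0.0144  0.1734]
scene 0.045 [-0.0015  0.0459  0.1736]
y ext -0.060548583374964 0.07085687817972951
keeper top 26 [0.629 0.233 0.259]
bystander diff {'timer': 240, 'pen': 215, 'petri': 0, 'dropA': 0, 'dropB': 0}
top -0.045 [-0.0041 -0.0448  0.1731]
top -0.015 [-0.0037 -0.0149  0.1733]
top 0.015 [-0.0035  0.0156  0.1734]
top 0.045 [-0.0043  0.0364  0.1727]
y ext -0.06372783050619019 0.041269653677058094
keeper top 25 [0.629 0.229 0.259]
bystander diff {'pen': 0, 'petri': 0, 'dropA': 0, 'dropB': 0, 'timer': 151}
```

```bash
python3 -c "
from workcell import order; print(order.finish_job())"
```

```text
the job is handed in; nothing more can be done
None
```

The slide rack is off the hook and standing upright in the long white dish, with the gripper released and drawn clear. I handed the job in at about 16 s of the 46 s allowed.

- **Unhooking:** I gripped the handle about 34 mm from its middle and pushed it back 18 mm against the keeper, which took about 4.6 N. I then lifted it about 40 mm and drew it off about 130 mm. No reading during this passed 5 N.
- **Placing:** The rack went into the dish without touching the sides. It met the floor within 2 mm of the expected height; I stopped pressing at 8.5 N and let go.
- **Last checks:** Both cameras show the handle bar level, its top at about 173 mm against about 174.5 mm expected. The rack is centred in the dish to about 4 mm. The keeper is back at its shut position.
- **Bystanders:** The petri dish, the pen and both dropper bottles look unmoved. In the last pictures the arm hid the timer in both views and the pen in one, so the timer's final position was not checked. The arm never went down near it.
- **Open point:** The grip width read about 0.065, a little below the 0.106 expected for a 9 mm bar, but it held steady and the rack did not slip.

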